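# Unlock and open a control box's access panel and throw the main switch

### The job

Put the main switch inside the grey control box on. Turn both wing fasteners on the access panel a quarter turn anticlockwise until they are unlocked, with the panel still shut; then swing the panel up and back until it stands fully open by itself; then throw the black toggle of the switch from its front position over to the rear end stop. Leave the panel open and do not shove the loose things lying round the box.

Things in the scene. Friction and masses are not known exactly. Their poses are not given: they have to be found in the camera images.
- control_box: Grey sheet-metal box, 150 deep (x) x 190 wide (y) x 85 mm high, fixed. Origin: centre of its underside; x from front to back, y to its left. Its top is an aluminium access panel 156 x 196 x 5 mm hinged along the rear edge, upper face 92 mm above the table when shut. Inner floor at 10 mm, walls 4 mm; a lip inside the top of the front wall reaches 14 mm back from the front face.
- panel (a joint): Angle of the access panel: 0 shut, grows as its front edge swings up and back, 1.7 at the stop (just past upright). A stiff friction hinge: it stays where it is left; about 7 N at the handle moves it. It cannot be lifted while a fastener's cam tongue is under the box's front lip.
- panel_hinge (a point): Fixed point on the box on the panel's hinge axis, half-way along it, 87 mm above the table, 79 mm behind the box's centre; axes as the box: the hinge axis is y.
- panel_handle (a point): Middle of the round bar (9 mm thick, 56 mm long between its two feet, along the box's y) of the bow handle on the panel. It stands 36 mm over the panel's upper face, 135 mm in front of the hinge axis and 41 mm above that axis when shut, half-way between the two fasteners.
- cam_left (a joint): Left fastener: 0 is locked (wing pointing front to back), 1.571 at the stop is fully unlocked (wing parallel to the panel's front edge); grows as it turns anticlockwise seen from above. Its tongue clears the lip from about 1.15 on. It is stiff (0.08 N m) and stays where it is left.
- cam_right (a joint): Right fastener, the same as the left: 0 locked, 1.571 unlocked, anticlockwise from above.
- cam_left_wing (a point): Centre of the left fastener's black upright wing: 46 mm long, 11 thick, 26 high (12 to 38 mm above the panel; this point is 25 mm above it). It lies on the turning axis, 66 mm left of the panel's middle, 26 mm behind the box's front face. Site x lies along the wing and turns with it; at joint value 0 it is the box's x.
- cam_right_wing (a point): Centre of the right fastener's wing, 66 mm to the right of the panel's middle; otherwise as the left one.
- toggle (a joint): Toggle of the main switch inside the box: 0 is off, leaning 0.7 rad forward (to the front of the box); 1.4 is on, leaning 0.7 rad back against its end stop; upright at 0.7. Stiff (0.07 N m at its pivot, about 2 N at the tip), stays where it is left.
- toggle_tip (a point): Top end of the black toggle (14 mm wide across y, 9 mm thick, 44 mm from its pivot to this point). The switch sits on the rail in the left or in the right half of the box, 43 mm from the middle; the other half holds a relay block with a clear cover and no toggle.
- toggle_pivot (a point): Pivot of the toggle, 40 mm above the table, 14 mm behind the box's centre line, 4 mm below the top of the grey switch housing; the toggle swings about the box's y axis. Axes as the box.
- fibre_cleaner: Loose grey cleaning cassette, 48 x 105 x 35 mm, behind or beside the box; origin at the centre of its underside. Bystander.
- screwdriver: Loose flat screwdriver with black grip, 190 mm long; origin at the centre of its underside. Bystander.
- kapton_roll: Loose roll of black tape, 64 x 78 x 19 mm; origin at the centre of its underside. Bystander.

How it is judged:
On the way, in this order (a step that is already met when the one before it is completed fails the run):
1. both fasteners are turned to unlocked (more than 1.25 rad) while the panel is shut (under 0.1 rad) (value of joint each of cam_left, cam_right above 1.25 rad and value of joint panel below 0.1 rad), for 0.2 s.
2. the panel is swung open past 1.4 rad (value of joint panel above 1.4 rad), for 0.2 s.
3. the toggle is thrown to the rear (more than 1.2 rad) (value of joint toggle above 1.2 rad), for 0.2 s.
At the end, for the whole second after the job is handed in: The toggle stands at the rear (joint over 1.2 of 1.4 rad), the panel stands still and open (over 1.4 of 1.7 rad) and both fasteners are still unlocked (over 1.1 rad) (value of joint toggle above 1.2 rad and value of joint panel above 1.4 rad and value of joint each of cam_left, cam_right above 1.1 rad and not (velocity of joint panel above 0.1 rad/s) and not (velocity of joint panel below -0.1 rad/s)); the robot touches nothing.
It fails at once if a loose bystander is shoved more than 30 mm (distance of any of fibre_cleaner, screwdriver, kapton_roll from where it was at the start of the episode above 0.03 m).
It also fails if it takes over 66 s, if anything falls off the work surface, if the arm or the gripper's body presses on something with over 40 N, if the wrist force passes 120 N, or if a joint passes its speed limit or range.

### The arm

A 7-joint arm with a two-finger parallel gripper is mounted at the origin on a cart in front of the work surface, level with it; the furniture and walls round the work are solid. World frame = base frame: x ahead of the robot, y to its left, z up, the work surface at z = 0. Lengths are in m, angles in rad, forces in N, time in s.
With the tool pointing down it reaches from about 0.35 to 0.9 m from the base axis. Payload 8.1 kg.
Tool frame: the origin (TCP) lies midway between the tips of the shut fingers; the grasp point (between the pads) lies arm.grasp_offset behind it (arm.grasp_offset is the distance from the TCP to the grasp point, in m); z points along the fingers, y is the line along which they close (so a half turn about z gives the same grasp; the last joint's range is limited). The gripper opens to 92 mm and grips with 3 to 60 N. Pads are 19 mm wide; open, the fingers measure 130 mm over their backs; the gripper's body (75 mm by 190 mm) begins 47 mm behind the grasp point.
Start: joints at [1.169, 0.434, 0.025, 1.573, -0.012, 1.134, -0.075], TCP at [0.184, -0.597, 0.227] pointing down, gripper open.
Joint ranges: [-2.62, 2.62], [-0.44, 2.09], [-1.27, 1.32], [0.08, 2.57], [-1.32, 4.46], [0.12, 2], [-2.74, 2.74]. Speed limits (rad/s): [2.22, 2.22, 3.01, 3.01, 3.14, 3.14, 3.14].

### API

Orientations are given as a rotation vector (axis times angle).
In Python, from cell import observe, imaging, arm gives the robot as it stands.
- The arm moves only by the tool apply_moves, never from a script. Its argument "commands" is a list of rows, each a list of 5 numbers: the opening in per cent of the stroke, from 0 (shut) to 100 (fully open), then the shift along the world's x, y, z in units of 0.06 m (1.0 is 0.06 m), then the turn about the world's z in units of 0.5 rad (1.0 is 0.5 rad). A call has 1 to 12 rows; each row shifts and turns the commanded pose from where the row before left it; what a row does not reach is not made up. A row lasts 1/8 s, in which the tool goes at most 62.5 mm and 10.7 degrees, less where a joint would pass 70% of its speed; a pose out of reach is approached as far as the arm can. A call with a number of a shift or a turn outside -1 to 1 is refused whole. A call with a gripper value outside its range is refused whole. The fingers move at their own pace and stop on an object; "newtons" is the grip in N (left out, the last holds). Time passes only in rows, so rows that do not move let the fingers close. It gives the time, the measured TCP pose, the force, the opening and the grip force at its end, in the units of the state.
- observe(): the state, without advancing time (a new reading comes with each control period).
- imaging.get_image(name): name is "scene" or "top"; returns (picture, depth): 400x640x3 uint8, red, green, blue; 400x640 float32, m along the optical axis (not along the pixel's ray), 0 where there is no reading.
- imaging.camera_params(name): a dict with "camera_matrix" (3x3 intrinsics, pixels), "origin" and "rotation" of the camera in the world. Camera axes: x right, y up, looking along -z (the intrinsics and any distortion apply to the point x, -y, -z); pixel columns grow to the right and rows downward; lengths in m; the calibration is good to about 2 mm. A picture is of the moment at which its call begins. camera_params takes no time and is no camera call.
- arm.sign_off(): hands the job in; it is judged then, once.
The state is a dict: "clock": time; "joints": joint angles; "dq": joint speeds; "joint_efforts": joint torques, N m; "position": TCP position; "ee_rot": TCP orientation; "force": force on the tool from outside, world axes, zero at the start; "ft_torque": the same for the moment, N m; "width": opening from 0.0 (shut) to 1.0 (fully open); "gripper_force": force on a finger pad.
Only numpy, scipy, OpenCV 4.12 (cv2) and the standard library are available. Lean on these libraries where they do the work, as an engineer would, in place of code of your own. Each camera call takes 0.05 s, during which the arm holds its last target. There are 200 camera calls.

## Working session

There is one attempt and no reset: what is moved stays moved. The work goes in short steps, Python scripts to look and compute and a tool call to move; the robot and the scene stay as the last step left them, time stands still between calls to the robot, and variables do not carry over. Pictures are saved under pics/ and viewed, at most 10 in all, crops included, and the job is handed in when it is done.

Besides the shell and the picture viewer there is one more tool, called after ">>>" as name(argument=value, ...), one argument or row to a line, values as JSON. apply_moves: Moves the arm, as the interface text tells. Its arguments: {"type":"object","properties":{"commands":{"type":"array"},"newtons":{"type":"number"}},"required":["commands"]}

```bash
mkdir -p pics; ls
cat > h.py <<'E'
from cell import observe, imaging, arm
import numpy as np, cv2
def grab(n,f=None):
    p,d=imaging.get_image(n)
    if f: cv2.imwrite('pics/'+f,cv2.cvtColor(p,cv2.COLOR_RGB2BGR))
    return p,d,imaging.camera_params(n)
def pts(d,c):
    K=c['camera_matrix'];R=np.array(c['rotation']);o=np.array(c['origin'])
    v,u=np.mgrid[:d.shape[0],:d.shape[1]]
    X=np.stack([(u-K[0][2])/K[0][0]*d,-(v-K[1][2])/K[1][1]*d,-d],-1)
    return X@R.T+o
E
python3 - <<'E'
from h import *
s=observe();print(s, arm.grasp_offset)
for n in('top','scene'):
    p,d,c=grab(n,n+'0.png');np.savez(n+'0.npz',p=p,d=d,P=pts(d,c));print(c)
E
```

```text
pics
{'clock': 0.0, 'joints': array([ 1.16940855,  0.43520744,  0.02496556,  1.57411875, -0.01159442,
        1.13396379, -0.07511084]), 'dq': array([-6.40038245e-04,  2.88723860e-04,  8.26672633e-04, -2.00386091e-03,
        7.02724587e-05, -1.04682723e-03, -1.26448217e-03]), 'joint_efforts': array([-8.63323912e-04, -6.67847514e+01,  9.84368138e-01, -3.14462757e+01,
       -6.06258097e-02,  4.27764840e-02,  1.56438714e-04]), 'position': array([ 0.18377297, -0.59683612,  0.22594616]), 'ee_rot': array([-3.10512609e+00, -4.67255068e-01,  5.83107537e-04]), 'force': array([ 0.35058759, -0.36532624,  0.61194304]), 'ft_torque': array([-0.03841495,  0.03102192, -0.00449397]), 'gripper_force': 0.0, 'width': 1.0020611076837307} 0.0188Traceback (most recent call last):
  File "<stdin>", line 4, in <module>
  File "h.py", line 11, in pts
    return X@R.T+o
           ~~~~~^~
ValueError: operands could not be broadcast together with shapes (400,640) (3,)
```

View pics/top0.png

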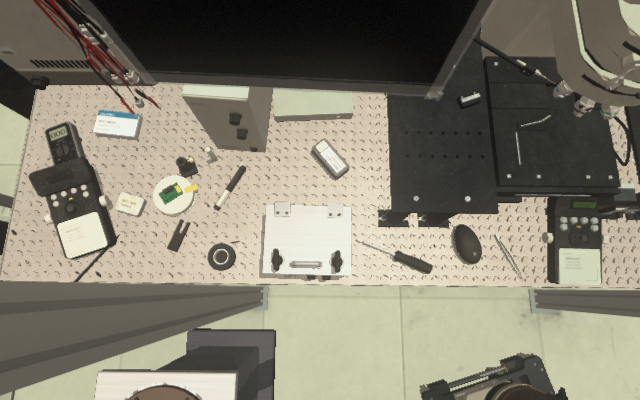

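The top view shows the shut panel at about (307,240), wings at (277,259) and (337,260), and the handle at (305,264). The screwdriver is on the right at (395,257), the tape on the left at (222,256), and the cassette behind at (330,158). The camera rotation is given as a rotation vector, so I'll fix the helper.

```bash
sed -i "s/R=np.array(c\['rotation'\])/R=cv2.Rodrigues(np.array(c['rotation'],float))[0]/" h.py
python3 - <<'E'
from h import *
for n in('top','scene'):
    p,d,c=grab(n,n+'1.png');P=pts(d,c);np.savez(n+'0.npz',p=p,d=d,P=P);print(c)
    if n=='top':
        for u,v in[(20,270),(150,270),(265,250),(285,250),(307,240),(345,225),(277,259),(337,260),(305,264)]:print(u,v,P[v,u].round(4))
    # panel: points at z .087-.097
    m=(abs(P[...,2]-.092)<.006)&(d>0)
    if n=='top':
        k,l,st,ce=cv2.connectedComponentsWithStats(m.astype(np.uint8))
        i=l[235,307];print(i,st[i]);q=P[l==i];print(q[:,2].mean(),cv2.minAreaRect(q[:,:2].astype(np.float32)))
        m=(P[...,2]>.105)&(P[...,2]<.15)&(d>0)
        k,l,st,ce=cv2.connectedComponentsWithStats(m.astype(np.uint8))
        for i in range(1,k):
            if 255<ce[i][0]<360 and 190<ce[i][1]<290: print(st[i],P[l==i].mean(0),P[l==i].max(0),cv2.minAreaRect(P[l==i][:,:2].astype(np.float32)))
E
```

```text
{'camera_matrix': array([[382.5572706 ,   0.        , 313.67846284],
       [  0.        , 382.5572706 , 193.71465236],
       [  0.        ,   0.        ,   1.        ]]), 'origin': array([ 0.34174157, -0.33404932,  0.95144756]), 'rotation': array([ 0.1868058 , -0.18729012, -1.5540706 ])}
20 270 [0.3753 0.3803 0.0013]
150 270 [ 3.78e-01  6.44e-02 -1.00e-04]
265 250 [ 0.4204 -0.226   0.0932]
285 250 [ 0.4206 -0.2707  0.0951]
307 240 [ 0.4435 -0.3193  0.0928]
345 225 [ 0.4783 -0.405   0.0923]
277 259 [ 0.3983 -0.2568  0.1292]
337 260 [ 0.3972 -0.3841  0.1309]
305 264 [ 0.3881 -0.3165  0.1333]
26 [ 262  202   89   74 5639]
0.09302947191808474 ((0.4493858516216278, -0.31886470317840576), (0.19458642601966858, 0.16214416921138763), 89.07676696777344)
[272 248   9  23 140] [ 0.39828511 -0.2539188   0.12659314] [ 0.42173939 -0.24367235  0.13391936] ((0.39880889654159546, -0.252449095249176), (0.04589639976620674, 0.01746951788663864), 2.0466063022613525)
[333 250   9  22 123] [ 0.39584763 -0.38408412  0.12703996] [ 0.41844141 -0.37674215  0.13359852] ((0.39623522758483887, -0.3853808045387268), (0.017130302265286446, 0.04414505511522293), 80.40654754638672)
[291 261  31   6 133] [ 0.39036416 -0.31889145  0.13122099] [ 0.39490975 -0.28640898  0.1365737 ] ((0.3906124234199524, -0.31836751103401184), (0.06390023976564407, 0.009169702418148518), 88.88976287841797)
{'camera_matrix': array([[517.59999554,   0.        , 315.00652836],
       [  0.        , 517.59999554, 197.69536819],
       [  0.        ,   0.        ,   1.        ]]), 'origin': array([ 0.00226731, -1.2431879 ,  0.6244504 ]), 'rotation': array([ 1.07671668, -0.30143007, -0.45463625])}
```

View pics/scene1.png

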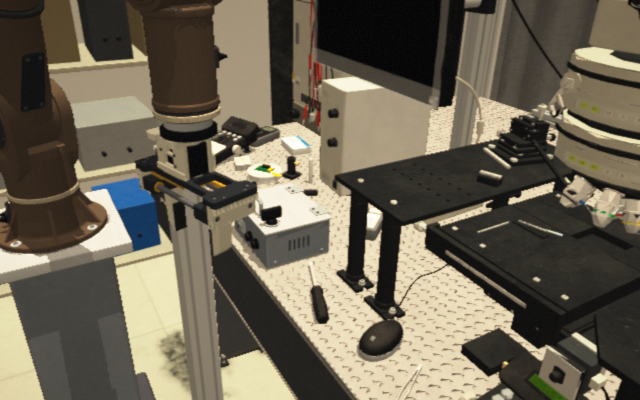

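Run:
```python
import numpy as np
P=np.load('top0.npz')['P'];Q=np.load('scene0.npz')['P']
P=np.concatenate([P.reshape(-1,3),Q.reshape(-1,3)])
print('max z grid, rows x .40.., cols y -.56..-.04')
for x in np.arange(.36,.80,.04):
    print(round(x,2),[ (lambda q: round(float(q[:,2].max()),2) if len(q) else None)(P[(abs(P[:,0]-x-.02)<.02)&(abs(P[:,1]-y-.02)<.02)&(P[:,2]>-.05)]) for y in np.arange(-.56,-.08,.04)])
```

```text
max z grid, rows x .40.., cols y -.56..-.04
0.36 [0.02, 0.01, 0.01, 0.1, 0.13, 0.14, 0.14, 0.13, 0.1, 0.01, 0.02, 0.02]
0.4 [0.03, 0.02, 0.02, 0.1, 0.13, 0.1, 0.1, 0.13, 0.1, 0.01, 0.02, 0.02]
0.44 [0.01, 0.02, 0.02, 0.1, 0.1, 0.1, 0.1, 0.1, 0.1, 0.01, 0.02, 0.02]
0.48 [0.23, 0.23, 0.01, 0.1, 0.1, 0.1, 0.1, 0.1, 0.1, 0.01, 0.01, 0.01]
0.52 [0.23, 0.23, 0.01, 0.09, 0.1, 0.1, 0.1, 0.1, 0.1, 0.01, 0.01, 0.02]
0.56 [0.23, 0.23, 0.01, 0.01, 0.01, 0.0, 0.01, 0.01, 0.0, 0.01, 0.02, 0.02]
0.6 [0.23, 0.23, 0.0, 0.03, 0.03, 0.01, 0.01, 0.01, 0.0, 0.01, 0.02, 0.01]
0.64 [0.57, 0.57, 0.57, 0.56, 0.56, 0.56, 0.38, 0.37, 0.29, 0.28, 0.02, 0.08]
0.68 [0.53, 0.23, 0.5, 0.52, 0.56, 0.56, 0.55, 0.55, 0.55, 0.54, 0.54, 0.54]
0.72 [0.23, 0.23, 0.0, 0.01, 0.01, 0.01, 0.01, 0.0, 0.3, 0.3, 0.3, 0.3]
0.76 [0.23, 0.23, 0.01, 0.05, 0.04, 0.05, 0.04, 0.05, 0.3, 0.3, 0.3, 0.3]
0.8 [0.24, 0.23, 0.01, 0.05, 0.05, 0.05, 0.05, 0.05, 0.29, None, None, None]
```

>>> apply_moves(
  commands=[
    [22,0.7,0.7,0,-0.13],
    [22,0.7,0.7,0,-0.13],
    [22,0.7,0.7,0,-0.13],
    [22,0.7,0.7,0,-0.13],
    [22,0.77,0.74,0,-0.11],
    [22,0,0,0,0],
    [22,0,0,0,0],
  ],
  newtons=25,
)

```text
clock: 1.02
position: [0.3966, -0.3862, 0.2265]
ee_rot: [3.141, -0.024, -0.001]
force: [-0.9, -0.2, -0.6]
width: 0.288
gripper_force: 0.0
```

Run:
```python
import numpy as np
for n in('top0','scene0'):
    P=np.load(n+'.npz')['P'].reshape(-1,3)
    for z in np.arange(.18,.6,.04):
        q=P[(abs(P[:,2]-z-.02)<.02)&(P[:,1]>-.43)&(P[:,1]<-.2)&(P[:,0]>.5)]
        print(n,round(z,2),len(q),np.percentile(q[:,0],[1,50]).round(3) if len(q) else '')
```

```text
top0 0.18 154 [0.679 0.712]
top0 0.22 139 [0.68 0.7 ]
top0 0.26 149 [0.68  0.693]
top0 0.3 60 [0.675 0.682]
top0 0.34 1943 [0.672 0.679]
top0 0.38 1955 [0.676 0.683]
top0 0.42 2387 [0.676 0.683]
top0 0.46 2906 [0.676 0.683]
top0 0.5 3687 [0.676 0.683]
top0 0.54 1384 [0.676 0.681]
top0 0.58 0 
scene0 0.18 1653 [0.682 0.845]
scene0 0.22 1462 [0.682 0.818]
scene0 0.26 1052 [0.682 0.774]
scene0 0.3 374 [0.682 1.078]
scene0 0.34 1389 [0.673 0.682]
scene0 0.38 1416 [0.677 0.685]
scene0 0.42 1479 [0.677 0.685]
scene0 0.46 1622 [0.677 0.685]
scene0 0.5 478 [0.676 0.681]
scene0 0.54 0 
scene0 0.58 0
```

>>> apply_moves(
  commands=[
    [22,0.02,0.03,-0.4,0],
    [22,0,0,-0.4,0],
    [22,0,0,-0.3,0],
    [22,0,0,-0.3,0],
    [22,0,0,0,0],
    [22,0,0,0,0],
  ],
)

```text
clock: 1.78
position: [0.3977, -0.3853, 0.1433]
ee_rot: [3.141, -0.028, 0.0]
force: [0.4, 0.3, -0.2]
width: 0.219
gripper_force: 0.0
```

>>> apply_moves(
  commands=[
    [22,0,0.02,-0.34,0],
    [22,0,0,-0.33,0],
    [22,0,0,0,0],
    [0,0,0,0,0],
    [0,0,0,0,0],
    [0,0,0,0,0],
    [0,0,0,0,0],
  ],
  newtons=35,
)

```text
clock: 2.65
position: [0.3984, -0.386, 0.1039]
ee_rot: [3.137, -0.028, 0.003]
force: [-0.3, -7.8, -5.3]
width: 0.118
gripper_force: 35.0
```

>>> apply_moves(
  commands=[
    [0,0,-0.02,0,0.2],
    [0,0,0,0,0.3],
    [0,0,0,0,0.3],
    [0,0,0,0,0.3],
    [0,0,0,0,0.3],
    [0,0,0,0,0.3],
    [0,0,0,0,0.3],
    [0,0,0,0,0.3],
    [0,0,0,0,0.3],
    [0,0,0,0,0.3],
    [0,0,0,0,0.22],
    [0,0,0,0,0],
  ],
)

```text
clock: 4.15
position: [0.3973, -0.3849, 0.1035]
ee_rot: [-2.253, -2.189, 0.002]
force: [-5.4, 0.8, 6.8]
width: 0.12
gripper_force: 35.0
```

>>> apply_moves(
  commands=[
    [22,0,0,0,0],
    [22,0,0,0,0],
    [22,0,0,0,0],
    [22,0,0,0.4,0],
    [22,0,0,0.4,0],
    [22,0,0,0.3,0],
    [22,0.03,0.4,0,-0.34],
    [22,0,0.4,0,-0.34],
    [22,0,0.4,0,-0.34],
    [22,0,0.4,0,-0.34],
    [22,0,0.4,0,-0.34],
    [22,0,0.2,0,-0.34],
  ],
)

```text
clock: 5.65
position: [0.4003, -0.2507, 0.1687]
ee_rot: [-3.036, -0.806, -0.001]
force: [0.0, -0.5, 0.7]
width: 0.22
gripper_force: 0.0
```

>>> apply_moves(
  commands=[
    [22,0,0,0,-0.34],
    [22,0,0,0,-0.34],
    [22,0,0,0,-0.34],
    [22,0,0,0,-0.06],
    [22,0,0,0,0],
    [22,0,0,0,0],
  ],
)

```text
clock: 6.4
position: [0.4001, -0.2522, 0.1685]
ee_rot: [3.141, -0.022, 0.0]
force: [0.4, 0.1, -0.8]
width: 0.216
gripper_force: 0.0
```

Run:
```python
from h import *
print(observe()['force'])
p,d,c=grab('top','top2.png');P=pts(d,c)
cv2.imwrite('pics/top2c.png',cv2.resize(cv2.cvtColor(p[190:300,220:400],cv2.COLOR_RGB2BGR),None,fx=4,fy=4))
m=((P[...,2]>.105)&(P[...,2]<.15)&(d>0)).astype(np.uint8)
k,l,st,ce=cv2.connectedComponentsWithStats(m)
for i in range(1,k):
    if 255<ce[i][0]<360 and 190<ce[i][1]<290: print(st[i],P[l==i].mean(0),cv2.minAreaRect(P[l==i][:,:2].astype(np.float32)))
```

```text
[ 0.44197454  0.07063372 -0.80313162]
[327 257  22  10 129] [ 0.39540313 -0.3838641   0.12726568] ((0.3959234952926636, -0.38508495688438416), (0.018170682713389397, 0.044299833476543427), 10.50434684753418)
[291 261  12   3  34] [ 0.39220171 -0.29906365  0.13149455] ((0.3922625184059143, -0.2982705235481262), (0.02374870888888836, 0.004555047489702702), 89.65834045410156)
[321 263   1   2   2] [ 0.38988583 -0.35030111  0.12620996] ((0.3898858428001404, -0.3503010869026184), (0.0022472382988780737, 0.0), 178.9034881591797)
```

View pics/top2c.png

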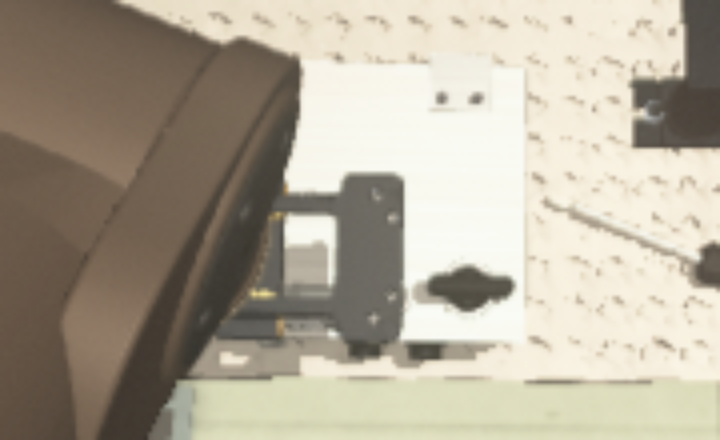

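The crop shows the right wing at (468,287) lying parallel to the front edge, so it is unlocked, and the arm is now over the left wing. I'll do the left one the same way.

>>> apply_moves(
  commands=[
    [22,-0.01,-0.02,-0.4,0],
    [22,0,0,-0.35,0],
    [22,0,0,-0.34,0],
    [22,0,0,0,0],
    [0,0,0,0,0],
    [0,0,0,0,0],
    [0,0,0,0,0],
    [0,0,0,0,0],
  ],
)

```text
clock: 7.45
position: [0.3998, -0.2541, 0.1038]
ee_rot: [3.14, -0.026, 0.002]
force: [-0.7, -2.6, 5.6]
width: 0.12
gripper_force: 34.7
```

>>> apply_moves(
  commands=[
    [0,0,-0.01,0,0.2],
    [0,0,0,0,0.3],
    [0,0,0,0,0.3],
    [0,0,0,0,0.3],
    [0,0,0,0,0.3],
    [0,0,0,0,0.3],
    [0,0,0,0,0.3],
    [0,0,0,0,0.3],
    [0,0,0,0,0.3],
    [0,0,0,0,0.3],
    [0,0,0,0,0.22],
    [0,0,0,0,0],
  ],
)

```text
clock: 8.95
position: [0.3996, -0.254, 0.1038]
ee_rot: [2.249, 2.192, 0.0]
force: [-1.1, -0.1, 8.2]
width: 0.115
gripper_force: 34.8
```

>>> apply_moves(
  commands=[
    [22,0,0,0,0],
    [22,0,0,0,0],
    [22,0,0,0,0],
    [25,0,0,0.4,0],
    [25,0,0,0.4,0],
    [25,0,0,0.2,0],
    [25,-0.05,-0.3,0,0],
    [25,-0.03,-0.4,0,0],
    [25,-0.03,-0.38,0,0],
    [25,0,0,0,0],
    [25,0,0,0,0],
  ],
)

```text
clock: 10.32
position: [0.3923, -0.3185, 0.1623]
ee_rot: [-2.251, -2.19, -0.0]
force: [-0.4, 0.3, -0.4]
width: 0.246
gripper_force: 0.0
```

>>> apply_moves(
  commands=[
    [25,-0.02,0,-0.4,0],
    [25,0,0,-0.49,0],
    [25,0,0,0,0],
    [0,0,0,0,0],
    [0,0,0,0,0],
    [0,0,0,0,0],
    [0,0,0,0,0],
  ],
  newtons=35,
)

```text
clock: 11.2
position: [0.3915, -0.3189, 0.1107]
ee_rot: [2.251, 2.191, -0.001]
force: [-2.9, 1.2, 6.6]
width: 0.085
gripper_force: 35.0
```

>>> apply_moves(
  commands=[
    [0,0.09,0,0.217,0],
    [0,0.09,0,0.217,0],
    [0,0.132,0,0.194,0],
    [0,0.132,0,0.194,0],
    [0,0,0,0,0],
  ],
)

```text
clock: 11.82
position: [0.4177, -0.3194, 0.161]
ee_rot: [-2.252, -2.19, 0.003]
force: [-12.0, -0.8, 9.9]
width: 0.086
gripper_force: 35.0
```

>>> apply_moves(
  commands=[
    [0,0.168,0,0.165,0],
    [0,0.168,0,0.165,0],
    [0,0.198,0,0.128,0],
    [0,0.198,0,0.128,0],
    [0,0.218,0,0.087,0],
    [0,0.218,0,0.087,0],
    [0,0,0,0,0],
  ],
)

```text
clock: 12.7
position: [0.4898, -0.3207, 0.208]
ee_rot: [2.249, 2.187, -0.001]
force: [-5.7, -4.3, 11.2]
width: 0.088
gripper_force: 35.0
```

Run:
```python
from h import *
p,d,c=grab('scene','scene3.png')
cv2.imwrite('pics/scene3c.png',cv2.resize(cv2.cvtColor(p[60:300,180:480],cv2.COLOR_RGB2BGR),None,fx=2,fy=2))
```

```text
(no output)
```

View pics/scene3c.png

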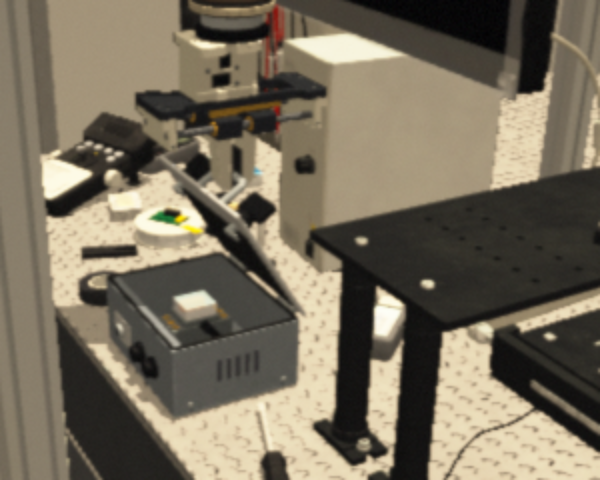

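The panel is being carried up at about 1 rad. Inside the box the clear relay is at crop (195,303), and the dark toggle at about (213,326) is in the right half. I'll continue opening.

>>> apply_moves(
  commands=[
    [0,0.231,0,0.041,0],
    [0,0.231,0,0.041,0],
    [0,0.235,0,0,0],
    [0,0.235,0,0,0],
    [0,0.232,0,-0.04,0],
    [0,0.1,0,-0.02,0],
    [0,0,0,0,0],
    [0,0,0,0,0],
  ],
)

```text
clock: 13.75
position: [0.5651, -0.3218, 0.2078]
ee_rot: [2.25, 2.185, -0.001]
force: [0.3, -9.0, -3.0]
width: 0.086
gripper_force: 35.0
```

>>> apply_moves(
  commands=[
    [20,0,0,0,0],
    [20,0,0,0,0],
    [20,0,0,0,0],
    [20,0,0,0.2,0],
    [20,0,0,0.3,0],
    [20,0,0,0.4,0],
    [20,0,0,0.5,0],
    [20,0,0,0.4,0],
    [20,-0.5,0,0,0],
    [20,-0.7,0,0,0],
    [20,-0.7,0,0,0],
    [20,-0.7,0,0,0],
  ],
)

```text
clock: 15.25
position: [0.4073, -0.3187, 0.3154]
ee_rot: [2.25, 2.19, 0.0]
force: [-0.5, -0.6, 0.4]
width: 0.2
gripper_force: 0.0
```

>>> apply_moves(
  commands=[
    [0,-0.7,0,0,-0.34],
    [0,-0.7,0,0,-0.34],
    [0,0,0,0,-0.34],
    [0,0,0,0,-0.34],
    [0,0,0,0,-0.34],
    [0,0,0,0,-0.34],
    [0,0,0,0,-0.34],
    [0,0,0,0,-0.34],
    [0,0,0,0,-0.34],
    [0,0,0,0,-0.06],
    [0,0,0,0,0],
    [0,0,0,0,0],
  ],
)

```text
clock: 16.75
position: [0.3243, -0.3188, 0.3143]
ee_rot: [3.141, -0.022, 0.0]
force: [-0.1, 0.2, 0.3]
width: 0.006
gripper_force: 0.0
```

Run:
```python
from h import *
p,d,c=grab('top','top4.png');P=pts(d,c);np.savez('top4.npz',p=p,P=P)
cv2.imwrite('pics/top4c.png',cv2.resize(cv2.cvtColor(p[180:300,220:400],cv2.COLOR_RGB2BGR),None,fx=4,fy=4,interpolation=0))
q=P[(P[...,2]>.12)&(P[...,0]>.51)&(P[...,0]<.62)&(P[...,1]>-.45)&(P[...,1]<-.2)]
for z in np.arange(.12,.26,.02):
    r=q[abs(q[:,2]-z-.01)<.01];print(round(z,2),len(r),np.percentile(r[:,0],[2,50,98]).round(3) if len(r) else '')
```

```text
0.12 161 [0.521 0.523 0.527]
0.14 159 [0.521 0.523 0.527]
0.16 171 [0.521 0.522 0.526]
0.18 151 [0.52  0.522 0.526]
0.2 436 [0.513 0.523 0.564]
0.22 1044 [0.516 0.547 0.566]
0.24 298 [0.522 0.525 0.528]
0.26 0
```

View pics/top4c.png

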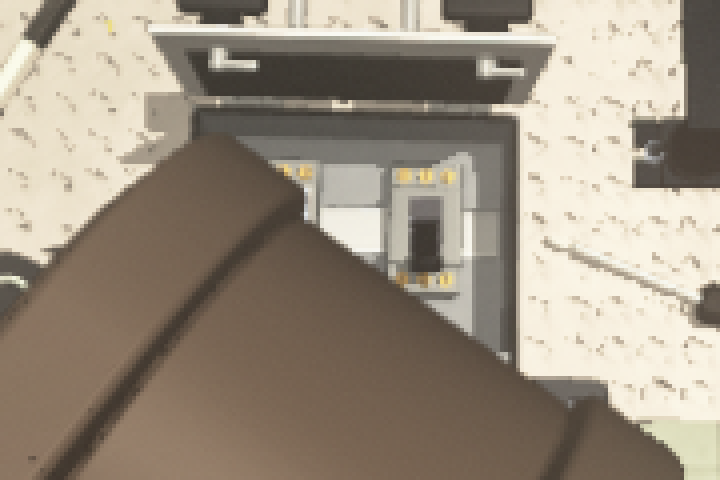

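The panel stands upright, with its top edge at crop (350,40). The switch is in the right half, with the toggle from (425,205) to (425,270), leaning forward. I'll take its y from the depth.

Run:
```python
import numpy as np
f=np.load('top4.npz');P=f['P'];p=f['p'].astype(int)
m=(p.sum(-1)<130)&(P[...,0]>.40)&(P[...,0]<.50)&(P[...,1]>-.40)&(P[...,1]<-.33)
m[:232]=0;m[:,:316]=0;m[:,336:]=0;m[252:]=0
q=P[m];print(m.sum(),q.min(0),q.max(0),np.median(q,0))
for v in range(228,252,3):print(v,P[v,326].round(3),p[v,326])
```

```text
Traceback (most recent call last):
ValueError: zero-size array to reduction operation minimum which has no identity
```

Run:
```python
import numpy as np
f=np.load('top4.npz');P=f['P'];p=f['p'].astype(int)
for v in range(226,252,2):print(v,P[v,326].round(3),p[v,326])
for u in range(318,336,2):print(u,P[240,u].round(3),p[240,u])
```

```text
226 [ 0.484 -0.364  0.036] [176 166 141]
228 [ 0.479 -0.364  0.043] [192 187 174]
230 [ 0.474 -0.364  0.044] [119 113 110]
232 [ 0.468 -0.363  0.047] [119 114 111]
234 [ 0.464 -0.364  0.044] [107 100  98]
236 [ 0.459 -0.363  0.049] [64 58 52]
238 [ 0.453 -0.363  0.053] [62 57 50]
240 [ 0.447 -0.363  0.064] [63 57 51]
242 [ 0.442 -0.363  0.07 ] [62 57 51]
244 [ 0.437 -0.363  0.077] [69 64 58]
246 [ 0.432 -0.363  0.076] [66 60 54]
248 [ 0.431 -0.364  0.039] [128 103  68]
250 [ 0.426 -0.364  0.041] [152 123  81]
318 [ 0.449 -0.345  0.044] [194 189 175]
320 [ 0.45  -0.349  0.043] [196 192 177]
322 [ 0.45  -0.354  0.043] [119 115 108]
324 [ 0.447 -0.358  0.066] [63 57 51]
326 [ 0.447 -0.363  0.064] [63 57 51]
328 [ 0.447 -0.368  0.065] [64 57 52]
330 [ 0.45  -0.373  0.043] [132 127 119]
332 [ 0.45  -0.378  0.045] [201 196 181]
334 [ 0.45  -0.382  0.045] [206 201 186]
```

>>> apply_moves(
  commands=[
    [0,0.7,-0.37,0,0],
    [0,0.69,-0.37,0,0],
    [0,0,0,-0.8,0],
    [0,0,0,-0.8,0],
    [0,0,0,-0.8,0],
    [0,0,0,-0.6,0],
    [0,0,0,0,0],
    [0,0,0,0,0],
  ],
)

```text
clock: 17.8
position: [0.4084, -0.3637, 0.1354]
ee_rot: [3.141, -0.025, 0.002]
force: [0.1, -0.6, 0.4]
width: 0.008
gripper_force: 0.0
```

>>> apply_moves(
  commands=[
    [0,0,0,-0.5,0],
    [0,0,0,-0.5,0],
    [0,0,0,-0.26,0],
    [0,0,0,0,0],
    [0,0.15,0,0,0],
    [0,0.15,0,0,0],
    [0,0.15,0,0,0],
    [0,0.15,0,0,0],
    [0,0.15,0,0,0],
    [0,0.13,0,0,0],
    [0,0,0,0,0],
  ],
)

```text
clock: 19.18
position: [0.4603, -0.3632, 0.058]
ee_rot: [-3.141, 0.025, 0.002]
force: [-4.7, -1.0, 2.6]
width: 0.002
gripper_force: 2.5
```

>>> apply_moves(
  commands=[
    [0,0.05,0,0,0],
    [0,0.03,0,0,0],
    [0,0,0,0,0],
    [0,0,0,0,0],
  ],
)

```text
clock: 19.68
position: [0.461, -0.3632, 0.0576]
ee_rot: [-3.14, 0.028, 0.012]
force: [-16.1, 0.1, 9.3]
width: 0.004
gripper_force: 8.8
```

The force jumped to 16 N, so the toggle is at its end stop. I'll back off, retreat and check.

>>> apply_moves(
  commands=[
    [0,-0.25,0,0,0],
    [0,-0.25,0,0,0],
    [0,0,0,0.6,0],
    [0,0,0,0.8,0],
    [0,0,0,0.8,0],
    [0,0,0,0.8,0],
    [0,0,0,0.8,0],
    [0,-0.6,-0.6,0,0],
    [0,-0.6,-0.7,0,0],
    [0,-0.6,-0.7,0,0],
    [0,-0.6,-0.7,0,0],
    [0,-0.6,-0.7,0,0],
  ],
)

```text
clock: 21.18
position: [0.254, -0.5684, 0.2866]
ee_rot: [3.141, -0.025, 0.002]
force: [0.7, -0.1, -0.2]
width: 0.002
gripper_force: 0.0
```

Run:
```python
from h import *
p,d,c=grab('top','top5.png');P=pts(d,c)
cv2.imwrite('pics/top5c.png',cv2.resize(cv2.cvtColor(p[180:300,220:400],cv2.COLOR_RGB2BGR),None,fx=4,fy=4,interpolation=0))
for v in range(216,250,2):print(v,P[v,326].round(3),p[v,326])
q=P[(P[...,2]>.12)&(P[...,0]>.50)&(P[...,0]<.62)&(P[...,1]>-.42)&(P[...,1]<-.22)]
for z in (.12,.18,.24): r=q[abs(q[:,2]-z-.01)<.01];print(z,np.median(r[:,0]))
```

```text
216 [ 0.513 -0.365  0.012] [115 112 106]
218 [ 0.508 -0.365  0.012] [117 114 108]
220 [ 0.503 -0.365  0.011] [103 102  95]
222 [ 0.488 -0.363  0.075] [63 59 54]
224 [ 0.483 -0.362  0.077] [72 68 62]
226 [ 0.479 -0.363  0.069] [65 61 56]
228 [ 0.475 -0.363  0.067] [64 60 54]
230 [ 0.471 -0.363  0.062] [64 60 55]
232 [ 0.467 -0.363  0.056] [65 61 56]
234 [ 0.463 -0.363  0.051] [65 61 55]
236 [ 0.459 -0.363  0.046] [70 65 60]
238 [ 0.454 -0.363  0.047] [107 102  99]
240 [ 0.449 -0.363  0.046] [112 107 104]
242 [ 0.445 -0.364  0.044] [113 108 104]
244 [ 0.44  -0.364  0.046] [177 174 161]
246 [ 0.436 -0.364  0.035] [118 115 106]
248 [ 0.431 -0.364  0.038] [216 191 133]
0.12 0.52296824346805
0.18 0.5220664810373071
0.24 0.5248797990769278
```

View pics/top5c.png

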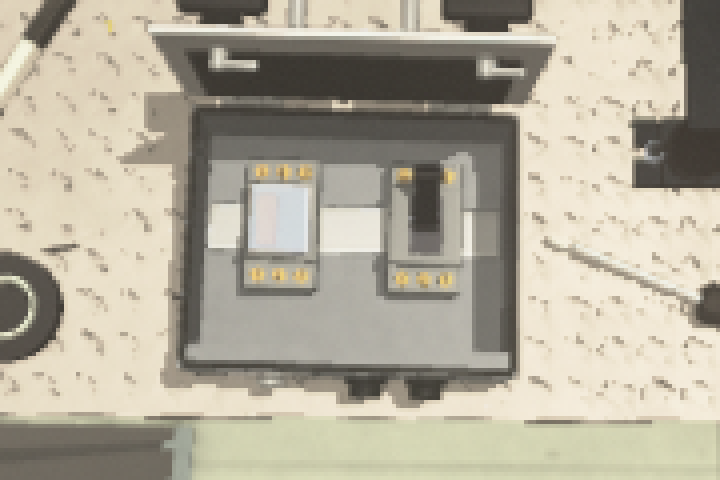

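The toggle now leans to the rear (crop (425,200), tip at x 0.488, z 0.075). The panel is upright, both tongues at (235,62) and (500,70) lie turned along y, and the arm is clear. I'm handing it in.

```bash
python3 -c "
from cell import arm
print(arm.sign_off())"
```

```text
the job is handed in; nothing more can be done
None
```

The job is handed in: both fasteners are unlocked, the panel stands open by itself at about 1.55 rad (short of its 1.7 rad stop, past the 1.4 rad required), the toggle is at its rear end stop, and I saw no sign of any loose thing being moved.

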